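Wedge the rocking jig table of the pad printer

ROBOT

A 7-joint arm with a two-finger parallel gripper is mounted at the origin on the work surface. World frame = base frame: x ahead of the robot, y to its left, z up, the work surface at z = 0. Lengths are in m, angles in rad, forces in N, time in s.
With the tool pointing down it reaches from about 0.35 to 0.9 m from the base axis. Payload 8.1 kg.
Tool frame: the origin (TCP) lies midway between the tips of the shut fingers; the grasp point (between the pads) lies 19 mm behind it; x points along the fingers, z is the direction in which the jaws open and shut, and the axes are right-handed (so a half turn about x gives the same grasp; the last joint's range is limited). The gripper opens to 92 mm and grips with 3 to 60 N. Pads are 19 mm wide; open, the fingers measure 130 mm over their backs; the gripper's body (75 mm by 190 mm) begins 47 mm behind the grasp point.
Start: joints at [-1.233, 0.434, 0.025, 1.573, -0.012, 1.134, -0.075], TCP at [0.267, 0.565, 0.227] pointing down, gripper open.
Joint ranges: [-2.62, 2.62], [-0.44, 2.09], [-1.27, 1.32], [0.08, 2.57], [-1.32, 4.46], [0.12, 2], [-2.74, 2.74]. Speed limits (rad/s): [2.22, 2.22, 3.01, 3.01, 3.14, 3.14, 3.14].

INTERFACE

Orientations are given as a unit quaternion [w, x, y, z].
In Python, from bench import reach, move_l, move_j, open_jaws, clamp, hold, inverse_kinematics, observe, get_image, camera_info, MotionError, close_job, regions_of, spot_point gives the robot as it stands. Calls block until the motion is done:
- reach(position, orientation): joint-space move of the TCP to a pose.
- move_l(position, max_speed=0.15, attitude=None): straight line of the TCP; attitude=None keeps the orientation; max_speed is the mean speed in m/s.
- move_j(angles): joint-space move.
- open_jaws() and clamp(): open the fingers fully, or close them until they stop; the grip force is fixed at half the most.
- hold(seconds).
- inverse_kinematics(position, orientation): joint angles nearest the present ones, or None.
- observe(): the state.
- get_image(name): name is "scene" or "side" or "wrist"; returns (picture, depth): 400x640x3 uint8, red, green, blue; 400x640 float32, m along the optical axis (not along the pixel's ray), 0 where there is no reading.
- camera_info(name): a dict with "mtx" (3x3 intrinsics, pixels), "dist" ([k1, k2, p1, p2, k3] as OpenCV has them; the pictures are not rectified), "R" (3x3) and "t" (3): a world point X has camera coordinates R X + t. Camera axes: x right, y down, z forward; pixel columns grow to the right and rows downward; lengths in m; the calibration is good to about 2 mm. A picture is of the moment at which its call begins: read the wrist's pose just before it. camera_info takes no time and is no camera call; for the wrist camera it gives the pose at the moment of the call.
A pose or a line that the arm cannot do raises MotionError and nothing moves.
- close_job(): hands the job in, once; it reports no verdict.
Trained networks look in the newest picture that a camera, given by its name, has taken for a name from the list of things; names that differ only in an ending like _2 or _b are one class to them, and where a whole thing is asked for, a point or a joint stands for the part that bears it (a point fixed in the world has none). Each returns a list of dicts, best first, with "p" (0 to 1); they miss things now and then, are a little off and sometimes report something else, mostly with a low value. They report only what shows in the picture. A call takes as long as a camera call. They do not tell look-alikes from the thing itself.
- regions_of(camera, query): "mask" (400x640 bool, what is visible of it) and "bbox" ([centre column, centre row, width, height] in pixels, round what is visible of it).
- spot_point(camera, query): "xy" ([column, row] in pixels: a listed point, or the origin of a listed thing).
The state is a dict: "t": time; "q": joint angles; "dq": joint speeds; "tau": joint torques, N m; "position": TCP position; "tcp_rot": TCP orientation; "force": force on the tool from outside, world axes, zero at the start; "moment": the same for the moment, N m; "grip_width": finger opening in m.
Only numpy, scipy, OpenCV 4.12 (cv2) and the standard library are available. Lean on these libraries where they do the work, as an engineer would, in place of code of your own. Each camera call takes 0.05 s, during which the arm holds its last target.

TASK

The clear-topped jig table rocks because the levelling foot nearest the beech wedge has seized short of the bench. With the fingers push the wedge along the bench, thin end first, under the middle of that foot until it is snug and carries the foot, without tilting the table or shoving it along; then press down firmly on the top plate right over that foot to check that the rocking has stopped, and leave it all standing so. Do not pick the wedge up, and leave the two tins, the tape roll and the printing pad alone.

Things in the scene. Friction and masses are not known exactly. Their poses are not given: they have to be found in the camera images.
- jig: the loose jig table, about 4 kg: clear plate 220 x 300 mm, its top 58 mm and underside 46 mm above the bench, a metal part nest in its middle (95 x 140 mm, up to 106 mm high). It stands on three of four levelling feet (at x +-80, y +-120 mm). Origin: at bench height under the plate's centre; x along the 220 mm side away from the robot, z up
- foot (a point): centre of the underside of the fourth foot (x -80, y -120 mm on the table; round rubber sole 30 mm across, 8 mm thick): it hangs 4.5 to 8 mm clear of the bench, its screw seized. The reading's noise hides the exact gap. A few newtons down on this corner rock the table until the foot meets the bench
- corner (a point): point on the flat, bare top face of the clear plate straight above that foot, 30 mm from the plate's two edges and more than 45 mm from the nest: the place to press
- wedge: the loose beech wedge, 55 g: 120 mm long, 48 mm wide, an even slope from 16 mm at the thick end to 1.5 mm at the thin end (1.2 mm per 10 mm). It lies flat, thin end roughly towards the hanging foot and some 25 to 45 mm short of the sole. Origin: centre of its underside (centre of mass 21 mm nearer the thick end); x points from the thick to the thin end, z up
- thick_end (a point): centre of the flat upright 48 x 16 mm face at the wedge's thick end, 8 mm above the bench: the face to push on. Sliding free the wedge resists with under 1 N; once it meets the foot this climbs by some newtons within a few mm. A push of 5 to 9 N leaves it snug and it stays there; over some 20 N shoves the table along
- tin_big: bystander: ink tin 84 mm across, 85 mm high. Origin: centre of its underside
- tin_small: bystander: ink tin 68 mm across, 62 mm high. Origin: centre of its underside
- tape: bystander: roll of paper tape lying flat, 96 mm across, 24 mm high. Origin: centre of its underside
- print_pad: bystander: silicone printing pad on a 50 x 70 mm plywood block, 56 mm high. Origin: centre of its underside
Things that resemble listed ones, but are neither listed nor needed, are in the scene too. Leave any blue, grey or yellow look-alike of the wedge alone.

How it is judged:
On the way, in this order (a step that is already met when the one before it is completed fails the run):
1. the wedge lies under the hanging foot and carries it, the table level (contact force between wedge and jig above 1 N and x of foot in the frame of wedge below 0.06 m and y of foot in the frame of wedge between -0.012 and 0.012 m and angle between jig's own z axis and vertical below 0.008 rad), for 0.2 s.
2. the fingers press down with more than 4 N on the plate over that foot, and the table does not rock (contact force between the fingers and jig above 4 N and horizontal distance between the grasp point and corner below 0.04 m and z of the grasp point in the frame of jig above 0.058 m and angle between jig's own z axis and vertical below 0.008 rad), for 0.2 s.
At the end, for the whole second after the job is handed in: the wedge lies flat on the bench and at rest with the centre of the foot over it, within 12 mm of its middle line, and bears on the foot with more than 1 N; the table is level within 0.008 rad (2 mm over its length) and within 20 mm of where it stood (all of step 1 and distance of jig from where it was at the start of the episode below 0.02 m and height (world z) of wedge below 0.006 m and angle between wedge's own z axis and vertical below 0.06 rad and linear speed of each of wedge, jig below 0.01 m/s); the robot touches nothing.
It fails at once if the wedge is lifted off the bench (height (world z) of wedge above 0.008 m or angle between wedge's own z axis and vertical above 0.2 rad).
It fails at once if the table is shoved more than 20 mm or tipped up (distance of jig from where it was at the start of the episode above 0.02 m or angle between jig's own z axis and vertical above 0.1 rad).
It fails at once if a tin, the tape or the printing pad is moved by more than 20 mm (distance of any of tin_big, tin_small, tape, print_pad from where it was at the start of the episode above 0.02 m).
It also fails if it takes over 59 s, if anything falls off the work surface, if the arm or the gripper's body presses on something with over 40 N, if the wrist force passes 120 N, or if a joint passes its speed limit or range.

## Working session

There is one attempt and no reset: what is moved stays moved. The work goes in short steps, each a Python script; the robot and the scene stay as the last script left them, time stands still between calls to the robot, and variables do not carry over. Pictures are saved under pics/ and viewed, and the job is handed in when it is done.

```bash
mkdir -p pics; ls; cat > h.py <<'E'
import numpy as np, cv2
from bench import *
def save(n,im): cv2.imwrite('pics/'+n+'.png',cv2.cvtColor(im,cv2.COLOR_RGB2BGR))
def ray(ci,px):
    u=cv2.undistortPoints(np.array([[px]],float),np.array(ci['mtx']),np.array(ci['dist']))[0,0]
    R=np.array(ci['R']);t=np.array(ci['t'])
    return -R.T@t, R.T@np.array([u[0],u[1],1.])
def onz(ci,px,z):
    c,d=ray(ci,px); return c+d*(z-c[2])/d[2]
def proj(ci,X):
    R=np.array(ci['R']);r,_=cv2.Rodrigues(R)
    return cv2.projectPoints(np.array(X,float).reshape(-1,3),r,np.array(ci['t'],float),np.array(ci['mtx'],float),np.array(ci['dist'],float))[0][:,0]
E
python3 - <<'E'
from h import *
s=observe(); print(s)
for n in ['scene','side','wrist']:
    im,d=get_image(n); save(n+'0',im); ci=camera_info(n); R=np.array(ci['R']); print(n,-R.T@np.array(ci['t']),R[2])
    for q in ['wedge','thick_end','foot','corner','jig']:
        r=spot_point(n,q); z={'thick_end':.008,'foot':.006,'corner':.058}.get(q,0)
        for k in r[:4]: print(q,round(k['p'],2),np.round(k['xy'],1),np.round(onz(ci,k['xy'],z),4))
print(observe()['t'])
E
```

```text
pics
{'t': 0.0, 'q': array([-1.23262424,  0.43522646,  0.02500248,  1.57405976, -0.01161626,
        1.13402852, -0.07508469]), 'dq': array([ 1.48786060e-03,  2.62055822e-03,  3.99473382e-04, -3.94223853e-04,
       -2.09518650e-03, -2.95408401e-04,  7.10957414e-05]), 'tau': array([ 1.98145462e-04, -6.67833924e+01,  9.85514224e-01, -3.14460683e+01,
       -6.03449321e-02,  4.27435257e-02,  1.52960279e-04]), 'position': array([0.26649581, 0.56477988, 0.22595761]), 'tcp_rot': array([ 0.59678387, -0.37891637,  0.59766846,  0.37823777]), 'force': array([ 0.31248245, -0.6489543 ,  0.95249719]), 'moment': array([ 0.00257508, -0.03607861, -0.06208947]), 'grip_width': 0.09180007605091396}
scene [ 1.15657689 -0.41190593  0.59278809] [-0.64549863  0.53752588 -0.54258405]
wedge 0.8 [322.8 182.4] [0.3594 0.2712 0.    ]
wedge 0.66 [319.  241.9] [0.5742 0.0804 0.    ]
wedge 0.64 [237.  235.2] [ 0.4322 -0.0592  0.    ]
wedge 0.61 [295.7 203.4] [0.4036 0.1382 0.    ]
thick_end 0.95 [230.7 248.3] [ 0.4766 -0.1     0.008 ]
thick_end 0.76 [301.7 180.5] [0.3235 0.2198 0.008 ]
thick_end 0.58 [315.5 211.6
[... 328 characters left out ...]
2749314 -0.68600714]
wedge 0.86 [338.7 231.8] [ 0.5812  0.0821 -0.    ]
wedge 0.64 [272.8 275.9] [ 0.4278 -0.0459 -0.    ]
wedge 0.59 [250.3 181.4] [0.352  0.2806 0.    ]
wedge 0.57 [266.8 219.9] [0.4051 0.1302 0.    ]
thick_end 0.89 [231.7 193.6] [0.3088 0.2237 0.008 ]
thick_end 0.77 [293.3 291.9] [ 0.4742 -0.0967  0.008 ]
thick_end 0.62 [294.6 213.6] [0.4745 0.1415 0.008 ]
thick_end 0.56 [316.2 235. ] [0.5266 0.0663 0.008 ]
foot 0.59 [380.3 221.5] [0.6845 0.1067 0.006 ]
corner 0.82 [380.1 204.4] [0.6808 0.1126 0.058 ]
corner 0.68 [390.9 185.2] [0.7163 0.1811 0.058 ]
jig 0.71 [390.6 183.7] [0.731 0.254 0.   ]
wrist [0.20533535 0.59399653 0.38525496] [ 0.22747189 -0.1064279  -0.96795126]
0.9
```

View pics/scene0.png

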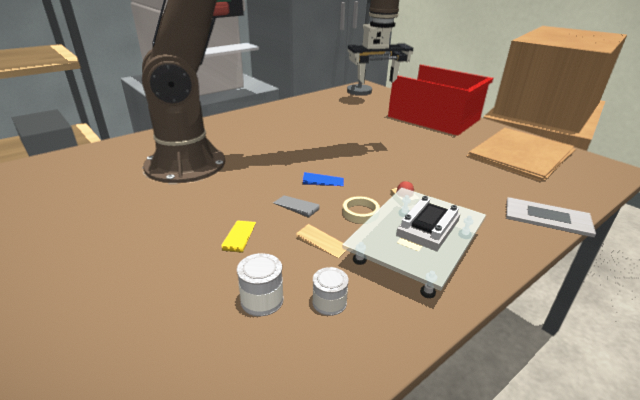

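View pics/side0.png

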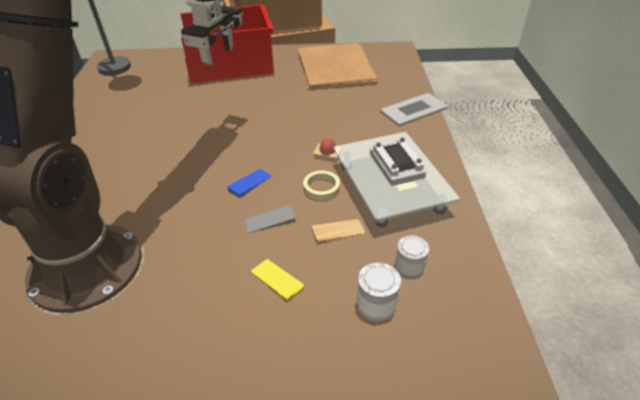

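View pics/wrist0.png

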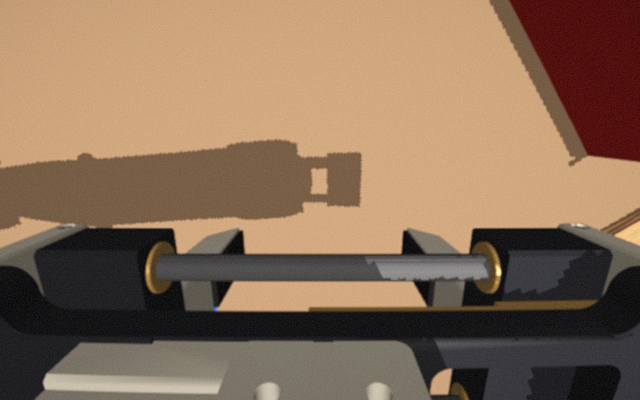

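The beech wedge is at scene (323,242), thick end (302,230), and the hanging foot is at (359,258). The blue, grey and yellow pieces are look-alikes. Next I'll take a closer look with the wrist camera.

```bash
python3 - <<'E'
from h import *
from scipy.spatial.transform import Rotation as Ro
im,d=get_image('scene');ci=camera_info('scene')
for q in ['tin_big','tin_small','tape','print_pad']:
    for k in spot_point('scene',q)[:2]: print(q,round(k['p'],2),np.round(k['xy']),np.round(onz(ci,k['xy'],0),3))
s=observe(); w=s['tcp_rot']; R=Ro.from_quat([w[1],w[2],w[3],w[0]]).as_matrix(); print(R.round(2))
cw=camera_info('wrist'); c=-np.array(cw['R']).T@np.array(cw['t'])
print('cam in tool',R.T@(c-s['position']),'cam axes in tool',(R.T@np.array(cw['R']).T).round(3))
# candidate orientations: tool x down, tool z at heading a
for a in np.deg2rad([-90,-60,-45,90,120,135]):
    z=np.array([np.cos(a),np.sin(a),0]); x=np.array([0,0,-1.]); y=np.cross(z,x)
    q=Ro.from_matrix(np.c_[x,y,z]).as_quat(); q=[q[3],q[0],q[1],q[2]]
    r=inverse_kinematics([.5,.07,.02],q); r2=inverse_kinematics([.6,.07,.25],q)
    print(np.rad2deg(a),None if r is None else np.round(r,2),None if r2 is None else np.round(r2,2))
E
```

```text
tin_big 0.63 [414. 250.] [0.734 0.237 0.   ]
tin_big 0.56 [262. 299.] [ 0.647 -0.125  0.   ]
tin_small 0.55 [327. 299.] [ 0.728 -0.024  0.   ]
tape 0.63 [360. 213.] [0.543 0.245 0.   ]
print_pad 0.45 [404. 198.] [0.565 0.395 0.   ]
[[ 0.   -0.9   0.43]
 [ 0.    0.43  0.9 ]
 [-1.   -0.    0.  ]]
cam in tool [-0.15852436  0.06773447 -0.00017794] cam axes in tool [[-0.    -0.251  0.968]
 [ 0.002 -0.968 -0.251]
 [ 1.     0.002  0.001]]
-90.0 [-0.62  0.57  0.51  2.1  -0.5   0.59 -1.32] [-0.72  0.45  0.76  1.64 -0.33  1.19 -1.46]
-59.99999999999999 [-0.62  0.57  0.52  2.1  -0.51  0.59 -0.79] [-0.67  0.43  0.69  1.63 -0.29  1.18 -0.97]
-45.0 [-0.63  0.57  0.52  2.1  -0.51  0.59 -0.53] [-0.69  0.44  0.71  1.63 -0.3   1.18 -0.7 ]
90.0 [-0.32  0.52  0.1   2.07 -0.09  0.55  1.42] [-0.38  0.38  0.25  1.61 -0.1   1.16  1.46]
119.99999999999999 [-0.22  0.52 -0.03  2.07  0.03  0.55  1.82] [-0.3   0.38  0.13  1.6  -0.05  1.16  1.94]
135.0 [-0.19  0.53 -0.08  2.06  0.07  0.55  2.04] [-0.26  0.38  0.08  1.6  -0.03  1.16  2.18]
```

```bash
cat >> h.py <<'E'
from scipy.spatial.transform import Rotation as Ro
def quat(a):
    z=np.array([np.cos(a),np.sin(a),0]); x=np.array([0,0,-1.]); y=np.cross(z,x)
    q=Ro.from_matrix(np.c_[x,y,z]).as_quat(); return [q[3],q[0],q[1],q[2]]
E
python3 - <<'E'
from h import *
reach([.70,.13,.30],quat(np.deg2rad(100)))
ci=camera_info('wrist'); im,d=get_image('wrist'); save('w1',im); np.savez('w1.npz',im=im,d=d,**{k:np.array(v) for k,v in ci.items()})
for q in ['wedge','thick_end','foot','corner','jig']:
    r=spot_point('wrist',q); z={'thick_end':.008,'foot':.006,'corner':.058}.get(q,0)
    for k in r[:4]: print(q,round(k['p'],2),np.round(k['xy'],1),np.round(onz(ci,k['xy'],z),4))
clamp()
print(observe()['t'],observe()['q'],observe()['force'])
E
```

```text
wedge 0.95 [306.9  84.5] [0.5782 0.0867 0.    ]
thick_end 0.72 [301.   41.6] [0.5245 0.0697 0.008 ]
thick_end 0.59 [360.1  10. ] [0.4705 0.1432 0.008 ]
corner 0.94 [301.8 162. ] [0.6849 0.1004 0.058 ]
jig 0.67 [383.3 197.9] [0.7262 0.2368 0.    ]
5.1 [-0.34214452  0.54528486  0.14800694  1.21839872 -0.07790736  1.38335219
  1.5445704 ] [ 0.35999488  0.56440037 -0.07018286]
```

View pics/w1.png

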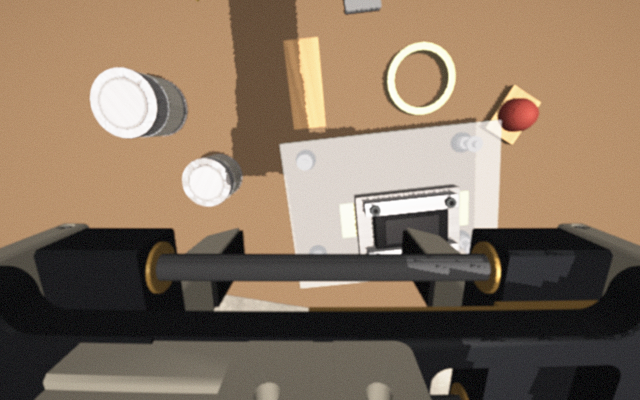

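The wrist view is clear: wedge corners are near (284,39), (318,37), (326,130) and (306,131), and the hanging foot is at (305,160). I'll zoom in to refine these.

```bash
python3 - <<'E'
import numpy as np,cv2
im=np.load('w1.npz')['im'][15:195,255:345]
cv2.imwrite('pics/z1.png',cv2.cvtColor(cv2.resize(im[20:],None,fx=6,fy=6,interpolation=cv2.INTER_CUBIC)[:600*2],cv2.COLOR_RGB2BGR)[::1]) if 0 else None
a=cv2.resize(im[:100],None,fx=6,fy=6,interpolation=cv2.INTER_CUBIC)
b=cv2.resize(im[85:],None,fx=6,fy=6,interpolation=cv2.INTER_CUBIC)
cv2.imwrite('pics/z1a.png',cv2.cvtColor(a,cv2.COLOR_RGB2BGR));cv2.imwrite('pics/z1b.png',cv2.cvtColor(b,cv2.COLOR_RGB2BGR))
E
```

```text
(no output)
```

View pics/z1a.png

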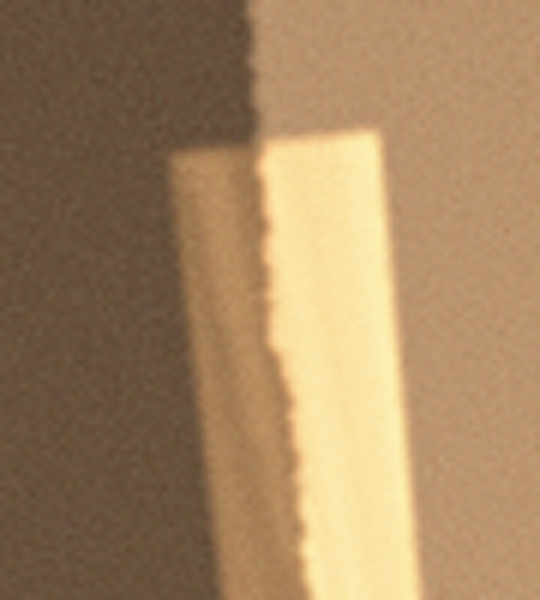

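View pics/z1b.png

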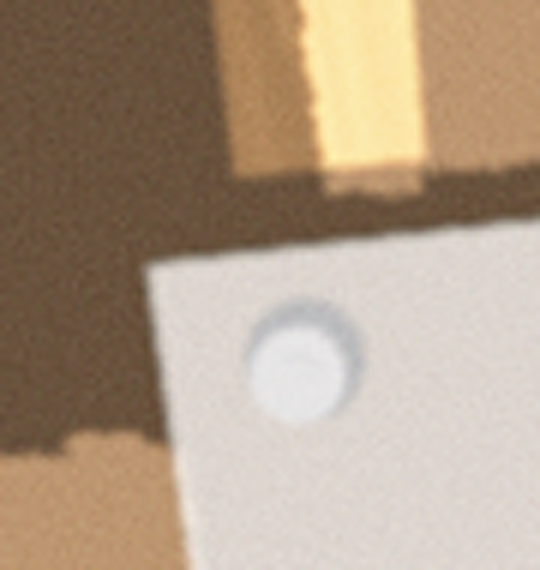

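```bash
cat >> h.py <<'E'
def wedgepts(x,y,a):
    P=np.array([[-.06,.024,.016],[-.06,-.024,.016],[.06,.024,.0015],[.06,-.024,.0015]])
    c,s=np.cos(a),np.sin(a); return P@np.array([[c,s,0],[-s,c,0],[0,0,1]])+[x,y,0]
def jigpts(x,y,a,P):
    c,s=np.cos(a),np.sin(a); return np.array(P)@np.array([[c,s,0],[-s,c,0],[0,0,1]])+[x,y,0]
E
python3 - <<'E'
from h import *
from scipy.optimize import least_squares
ci=dict(np.load('w1.npz'))
obs=np.array([[318.3,36.8],[283.8,40.3],[325.5,128.5],[294.2,129.7]])-.4
def fit(obs,idx):
    r=least_squares(lambda p:(proj(ci,wedgepts(*p))[idx]-obs[idx]).ravel(),[.578,.087,.2],x_scale=[.01,.01,.1]); return r
for idx in ([0,1,3],[0,1,2,3]):
    r=fit(obs,idx); print(np.round(r.x,4),np.round(proj(ci,wedgepts(*r.x)),1).tolist(),r.cost)
print('direct L',onz(ci,[283.4,39.9],.016),onz(ci,[317.9,36.4],.016),onz(ci,[293.8,129.3],.0015))
# plate: corner near foot top (-110,-150,58), edges
c=[255+148/6-.4,100+265/6-.4]; e=[255+195/6-.4,100+570/6-.4]; f=[255+540/6-.4,100+217/6-.4]
for z in (.058,.046):
    C,E_,F=[onz(ci,k,z) for k in (c,e,f)]
    print(z,C,np.rad2deg(np.arctan2(*(E_-C)[1::-1])),np.rad2deg(np.arctan2(*(F-C)[1::-1]))-90)
d=np.load('w1.npz')['d']; print(d[165,305],d[150,330],d[80,310])
print(onz(ci,[255+305/6,100+360/6],.058),onz(ci,[255+295/6,100+372/6],.058),onz(ci,[255+305/6,100+350/6],.01))
E
```

```text
[0.5803 0.0851 0.2663] [[317.9, 36.7], [283.3, 40.1], [325.3, 125.9], [293.9, 128.8]] 0.17482148690498883
[0.581  0.0851 0.2598] [[318.1, 37.3], [283.5, 40.5], [325.0, 126.5], [293.5, 129.2]] 1.8614813990584407
direct L [0.52851279 0.04632269 0.016     ] [0.51580433 0.09239321 0.016     ] [0.64524708 0.07776388 0.0015    ]
0.058 [0.66595195 0.06654835 0.058     ] 17.072729713087856 17.035861543770608
0.046 [0.66694233 0.06495839 0.046     ] 17.072729713087853 17.035861543770636
0.39999598 0.39398283 0.41761172
[0.68118234 0.1054188  0.058     ] [0.68428056 0.10361872 0.058     ] [0.6844626  0.10330363 0.01      ]
```

```bash
python3 - <<'E'
from h import *
W=np.array([.5803,.0851]); a=.2663; u=np.array([np.cos(a),np.sin(a)]); v=np.array([-u[1],u[0]])
f=np.array([.685,.1033]); print('foot in wedge',(f-W)@u,(f-W)@v)
P=lambda l,h:[*(W-.021*u+l*v),h]
reach(P(.065,.12),quat(a)); move_l(P(.065,.004),.12)
s=observe(); F0=s['force']; print(s['t'],s['position'],P(.065,.004),s['grip_width'])
lat=(f-W)@v
end=.024+.0095+lat
move_l(P(.038,.004),.06)
for l in np.linspace(.036,end,7):
    move_l(P(l,.004),.03); s=observe(); print(round(l,4),np.round((s['force']-F0)[:2]@v,2),np.round((s['position'][:2]-W)@v,4))
move_l(P(.05,.004),.06); move_l(P(.065,.12),.15)
print(observe()['t'])
E
```

```text
foot in wedge 0.10579902973321781 -0.009994764004702497
7.475 [0.54348704 0.1423612  0.00461084] [np.float64(0.5429345863903536), np.float64(0.14228239122124967), 0.004] 0.00033638895281901284
0.036 0.84 0.0362
0.0339 -0.39 0.0338
0.0318 0.11 0.0316
0.0298 -0.21 0.0295
0.0277 -0.16 0.0274
0.0256 0.1 0.0253
0.0235 0.05 0.0233
11.35
```

```bash
python3 - <<'E'
from h import *
reach([.70,.13,.30],quat(np.deg2rad(105)))
ci=camera_info('wrist'); im,d=get_image('wrist'); np.savez('w2.npz',im=im,d=d,**{k:np.array(v) for k,v in ci.items()})
for q in ['wedge','thick_end','foot','corner']:
    z={'thick_end':.008,'foot':.006,'corner':.058}.get(q,0)
    for k in spot_point('wrist',q)[:2]: print(q,round(k['p'],2),np.round(k['xy'],1),np.round(onz(ci,k['xy'],z),4))
print(proj(ci,wedgepts(.5829,.0755,.2663)).round(1).tolist())
save('z2',cv2.resize(im[0:200,220:420],None,fx=3,fy=3,interpolation=cv2.INTER_CUBIC))
print(observe()['t'],observe()['position'])
E
```

```text
wedge 0.95 [304.2  84.6] [0.583  0.0714 0.    ]
thick_end 0.92 [377.6  17.6] [0.4726 0.1484 0.008 ]
thick_end 0.81 [303.9  38.6] [0.525  0.0567 0.008 ]
corner 0.64 [306.5 160.9] [0.6836 0.1037 0.058 ]
corner 0.31 [304.6  85.2] [0.5901 0.0773 0.058 ]
[[323.1, 37.4], [288.2, 37.6], [323.4, 127.1], [291.7, 127.2]]
12.9 [0.69963056 0.13040373 0.29956146]
```

View pics/z2.png

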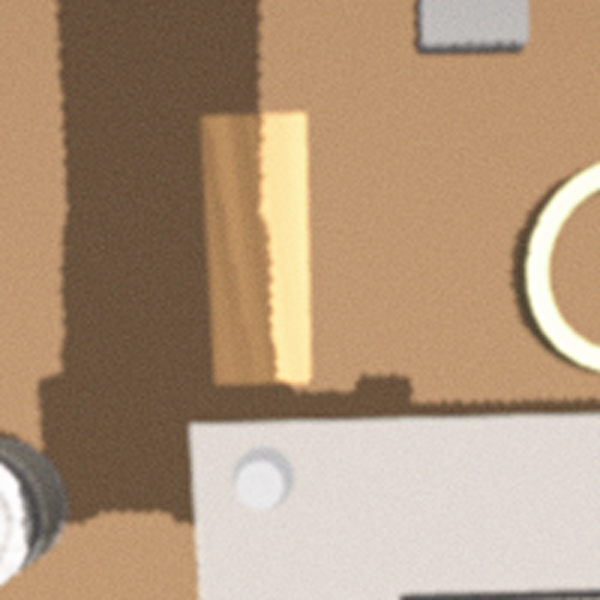

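The zoom shows the wedge now lined up with the foot: thick end at (287–322, 38), thin end at (291–324, 128), foot at (307,159). I'll fit the pose and push in steps, watching the force.

```bash
cat > push.py <<'E'
from h import *
from scipy.optimize import least_squares
ci=dict(np.load('w2.npz'))
obs=np.array([[322.3,37.2],[287.3,38.5],[323.7,128],[291.3,128.3]])-.3
r=least_squares(lambda p:(proj(ci,wedgepts(*p))-obs).ravel(),[.58,.076,.26],x_scale=[.01,.01,.1])
W=r.x[:2]; a=r.x[2]; u=np.array([np.cos(a),np.sin(a)]); v=np.array([-u[1],u[0]])
c=np.array([220+190/3,424/3])-.3; e=np.array([220+201/3,200])-.3; g=np.array([420,411/3])-.3
C,E_,G=[onz(ci,k,.058) for k in (c,e,g)]
ja=np.mean([np.arctan2(*(E_-C)[1::-1]),np.arctan2(*(G-C)[1::-1])-np.pi/2])
F1=jigpts(*C[:2],ja,[[.03,.03,0]])[0][:2]; F2=onz(ci,[307.7,159],.03)[:2]
f=np.array([.685,.1035])
print('wedge',r.x.round(4),'cost',r.cost,'jig yaw',ja,'foot',F1,F2)
for k in (F1,F2,f): print('foot in wedge',(k-W)@u,(k-W)@v)
E
python3 push.py
```

```text
wedge [0.5836 0.0746 0.277 ] cost 0.5405444231266479 jig yaw 0.2942372657871314 foot [0.68601201 0.10409563] [0.68397165 0.10406174]
foot in wedge 0.10658830388998528 0.00036720399516869477
foot in wedge 0.10461644711703051 0.0008925585094309131
foot in wedge 0.1054519922205096 7.102217573598364e-05
```

```bash
cat > p2.py <<'E'
from push import *
P=lambda x,h:[*(W+x*u),h]
reach(P(-.105,.12),quat(a+np.pi/2)); move_l(P(-.105,.006),.12); hold(.2)
F0=np.mean([observe()['force'] for _ in range(3)],0)
def fr(n=4):
    L=[]
    for _ in range(n): hold(.02); L.append(observe()['force']-F0)
    m=np.mean(L,0); return -m[:2]@u, m[:2]@v, m[2]
move_l(P(-.075,.006),.08)
x=-.0695
move_l(P(x+.045,.006),.035); print('45mm',np.round(fr(),2),observe()['t'])
t=.045
log=[]
while t<.095:
    t+=.0015 if not log or log[-1][1]<1.5 else .0006
    move_l(P(x+t,.006),.03); k=fr(); log.append((t,*k))
    if log[-1][1]>1 or len(log)%5==0: print(np.round(log[-1],4))
    if k[0]>6.3: break
    if observe()['t']>38: break
s=observe(); print(s['t'],s['position'],np.array(P(x+t,.006)))
E
python3 p2.py
```

```text
wedge [0.5836 0.0746 0.277 ] cost 0.5405444231266479 jig yaw 0.2942372657871314 foot [0.68601201 0.10409563] [0.68397165 0.10406174]
foot in wedge 0.10658830388998528 0.00036720399516869477
foot in wedge 0.10461644711703051 0.0008925585094309131
foot in wedge 0.1054519922205096 7.102217573598364e-05
45mm [-1.08  0.06 -0.01] 17.5167
[ 0.0525 -0.9759 -0.3083  0.0223]
[ 0.06   -0.7655 -0.0302 -0.2192]
[ 0.0675 -1.0587  0.0447 -0.3782]
[ 0.075  -0.6827 -0.0561  0.1186]
[ 0.081   2.9933 -0.2089  3.2162]
[0.0816 5.0929 0.2378 4.4505]
[ 0.0822  6.9718 -0.178   5.9496]
25.75 [0.59424899 0.07759097 0.00581197] [0.59580276 0.07806794 0.006     ]
```

```bash
cat > p3.py <<'E'
from push import *
P=lambda x,h:[*(W+x*u),h]
s=observe(); z=s['position'][2]
move_l(P(.003,.006),.03); move_l(P(-.03,.006),.06); hold(.1); print(observe()['force'],observe()['t'])
move_l(P(-.04,.13),.15)
for n in ['scene','side']:
    im,d=get_image(n); save(n+'3',im); ci=camera_info(n)
    save(n+'3z',cv2.resize(im[150:300,270:470] if n=='scene' else im[150:300,270:470],None,fx=4,fy=4,interpolation=cv2.INTER_CUBIC))
    for q in ['wedge','foot','corner','jig','thick_end']:
        for k in spot_point(n,q)[:2]: print(n,q,round(k['p'],2),np.round(k['xy'],1),np.round(onz(ci,k['xy'],{'thick_end':.008,'foot':.006,'corner':.058}.get(q,0)),4))
E
python3 p3.py
```

```text
wedge [0.5836 0.0746 0.277 ] cost 0.5405444231266479 jig yaw 0.2942372657871314 foot [0.68601201 0.10409563] [0.68397165 0.10406174]
foot in wedge 0.10658830388998528 0.00036720399516869477
foot in wedge 0.10461644711703051 0.0008925585094309131
foot in wedge 0.1054519922205096 7.102217573598364e-05
[ 0.10679827  0.57962531 -0.25112901] 27.025
scene wedge 0.78 [321.5 184.2] [0.3653 0.2613 0.    ]
scene wedge 0.67 [349.6 259. ] [0.6648 0.0952 0.    ]
scene foot 0.58 [358.6 262.2] [0.69   0.0983 0.006 ]
scene corner 0.73 [361.8 244. ] [0.6929 0.0997 0.058 ]
scene corner 0.71 [404.  198.1] [0.6243 0.316  0.058 ]
scene jig 0.73 [413.9 248.5] [0.7298 0.2397 0.    ]
scene thick_end 0.89 [316.8 209.9] [0.4731 0.1557 0.008 ]
scene thick_end 0.82 [302.9 178.5] [0.316 0.23  0.008]
side wedge 0.89 [248.4 183.4] [ 0.3476  0.2725 -0.    ]
side wedge 0.84 [370.5 228.5] [0.659  0.0898 0.    ]
side foot 0.59 [380.5 222.9] [0.6844 0.1019 0.006 ]
side corner 0.82 [378.8 206.1] [0.677  0.1069 0.058 ]
side jig 0.88 [390.9 183.7] [0.7318 0.2539 0.    ]
side thick_end 0.89 [294.3 293.5] [ 0.4764 -0.1009  0.008 ]
side thick_end 0.83 [233.3 190.7] [0.3118 0.2351 0.008 ]
```

View pics/scene3z.png

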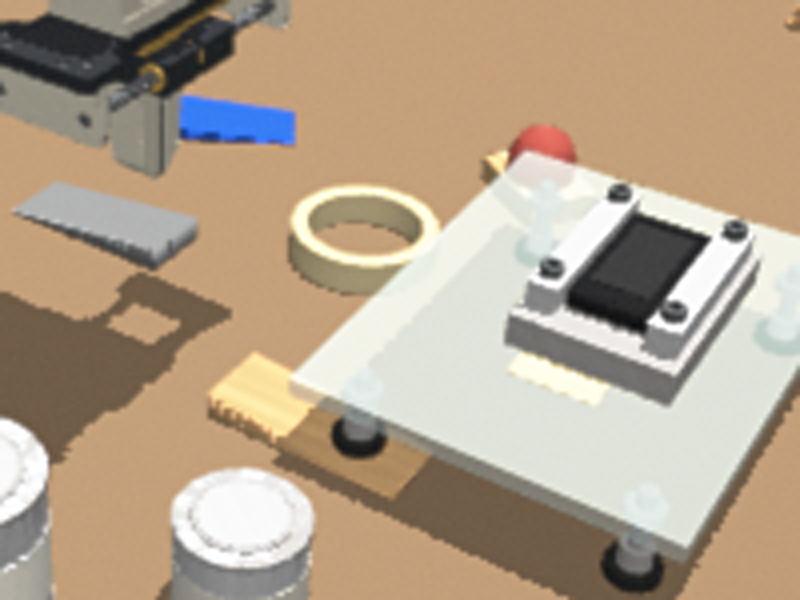

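View pics/side3z.png

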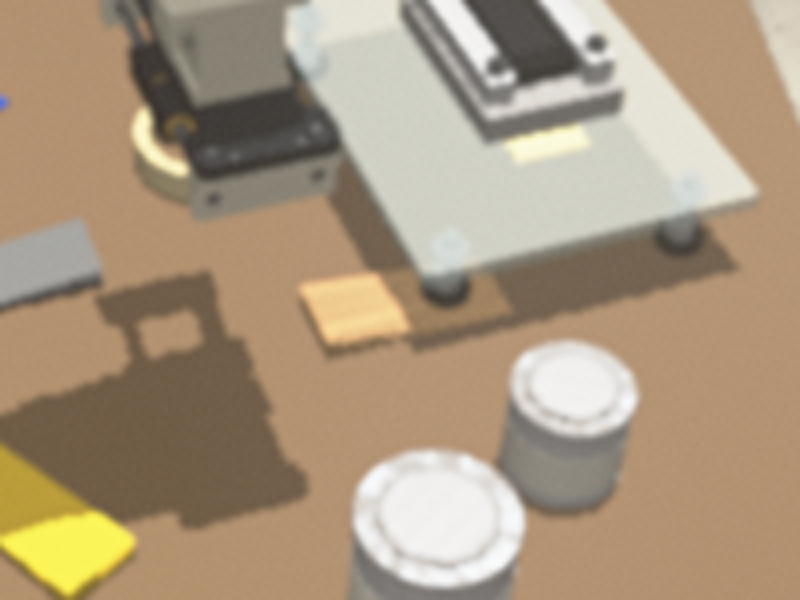

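Both close-ups show the foot standing on the middle of the wedge: scene zoom (358,435), side zoom (445,285). The table looks level and the bystanders haven't moved. Next is the press.

```bash
cat > p4.py <<'E'
from push import *
c=[.686,.104]
reach([*c,.12],quat(a+np.pi/2)); move_l([*c,.066],.08); hold(.2)
F0=np.mean([observe()['force'] for _ in range(3)],0)
z=.066
while z>.050:
    z-=.0008; move_l([*c,z],.03); L=[]
    for _ in range(3): hold(.02); L.append(observe()['force']-F0)
    m=np.mean(L,0)
    if m[2]>1: print(round(z,4),m.round(2),observe()['position'].round(4))
    if m[2]>9: break
hold(.6); s=observe(); print(s['t'],s['position'],s['force']-F0)
im,_=get_image('scene'); save('press',cv2.resize(im[150:300,270:470],None,fx=4,fy=4,interpolation=cv2.INTER_CUBIC))
move_l([*c,.07],.04); move_l([*c,.15],.15)
move_l([.6,.05,.27],.2)
for n in ['scene','side']:
    im,d=get_image(n); save(n+'5z',cv2.resize(im[150:300,270:470],None,fx=4,fy=4,interpolation=cv2.INTER_CUBIC))
print(observe()['t'],observe()['force'])
E
python3 p4.py|tail -n +5
```

```text
0.058 [-1.26 -0.41  3.7 ] [0.6861 0.104  0.0584]
0.0572 [-3.89 -0.66  9.43] [0.6862 0.104  0.0584]
34.175 [0.68616572 0.10404825 0.05835972] [-3.48891805 -0.60665227  9.42696803]
36.4083 [-1.01219418 -0.06329597 -0.47730127]
```

View pics/press.png

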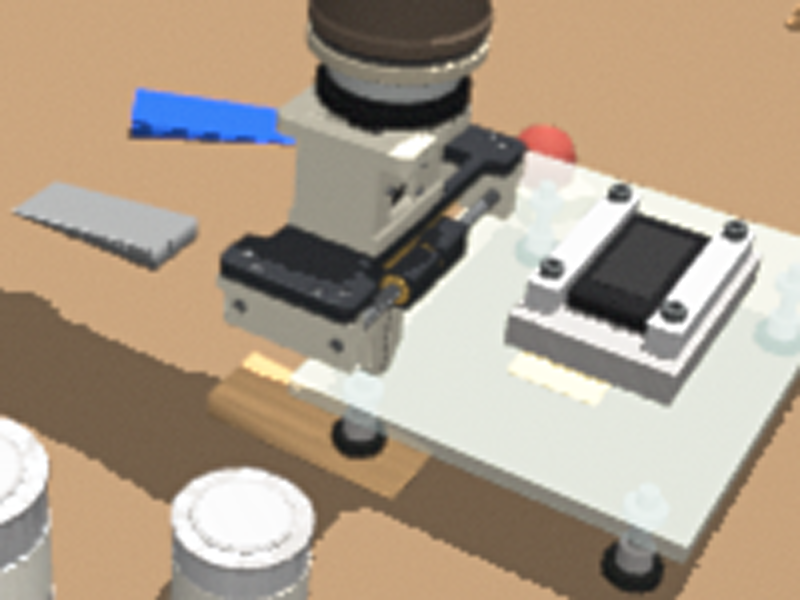

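View pics/scene5z.png

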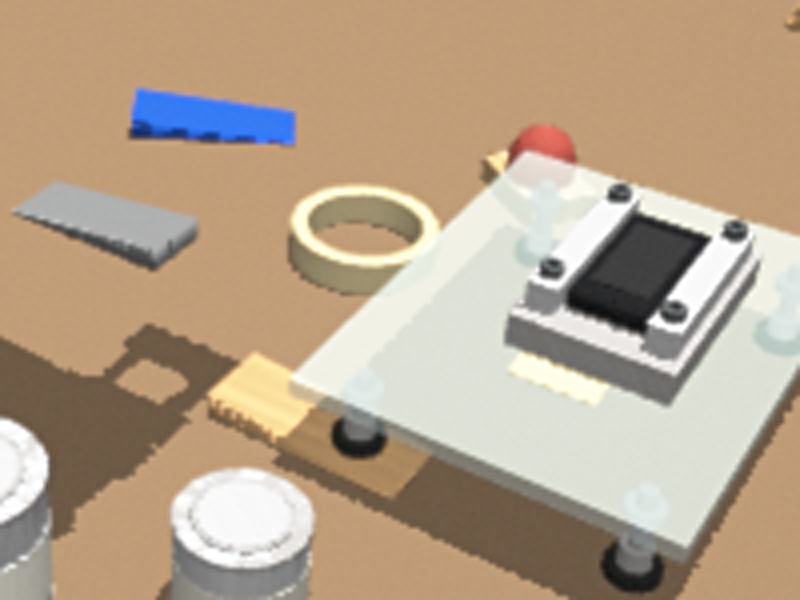

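View pics/side5z.png

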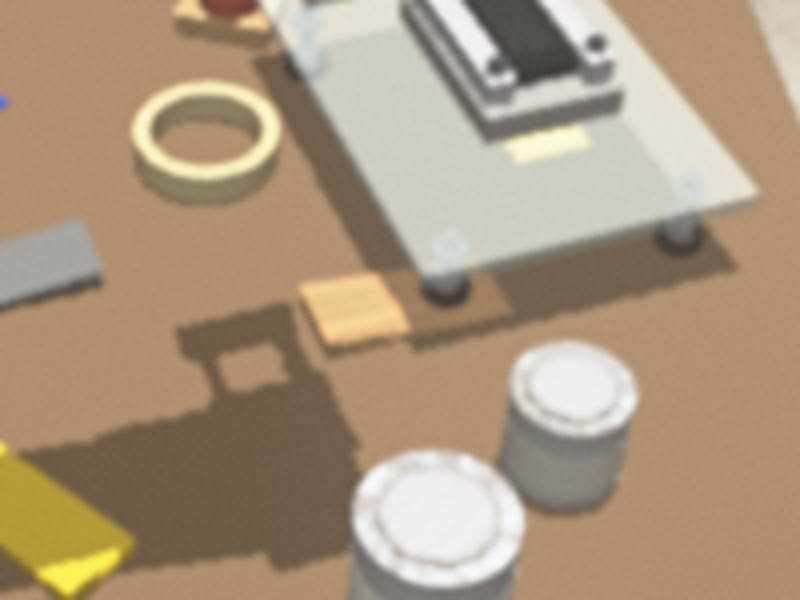

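The pictures during and after the press match: foot on the wedge at scene zoom (358,435), nothing moved, and the arm is clear of everything.

```bash
python3 -c "
from h import *
hold(.3); print(close_job(), observe()['t'])"
```

```text
the job is handed in; nothing more can be done
the job is handed in; nothing more can be done
```

The wedge is snug under the middle of the seized foot, the press over that foot showed no rocking, and the job is handed in. I gave no verdict check afterwards, as the interface reports none.

- **Aligning:** I nudged the wedge about 10 mm sideways, because its middle line missed the foot by that much. Afterwards the foot measured within about 1 mm of the middle line.
- **Pushing:** I pushed on the thick end with the shut fingers, about 80 mm in, until the force reached about 7 to 8 N. I then backed off straight and the wedge stayed put. During the last few millimetres the fingers also felt an upward force of up to about 6 N. I did not find the cause; the pictures show no lift.
- **Pressing:** I pressed 9.4 N on the plate over the foot for more than 0.6 s. The fingertip height stayed at 58.4 mm as the load rose from 3.7 to 9.4 N.
- **Last checks:** The last pictures show the foot still on the wedge, with the table and the tape roll unmoved. The tins also look unmoved. The printing pad was only partly in view, and I never went near it. The arm was well clear at about 37 s.
- **Not measured:** I had no direct reading of how hard the wedge bears on the foot. I inferred it from the push force and the lack of give under the press.

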